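# Put the tray of stirring bars back in the bench carousel

### The job

Put the open tray of loose stirring bars away in the bench carousel. First turn the carousel until its one empty bay faces the front of its base; then carry the tray over level, without spilling a bar, and set it down flat in that bay, narrow end towards the hub, without dropping it. Leave the bay facing the front, and do not disturb the beaker, the jar and the tip box.

Things in the scene. Friction and masses are not known exactly. Their poses are not given: they have to be found in the camera images.
- carousel_base: Fixed square base of the bench carousel, grey plastic, 290 x 290 mm, 14 mm high. Origin at the centre of its underside on the bench, on the turntable's axis; its -x points to the front of the base (the edge towards the robot, with a blank card holder), z up.
- carousel (a joint): Angle (rad) of the white hexagonal turntable on the base: 0 when the empty bay points to the front of the base, growing anticlockwise seen from above; endless, turns either way and stays where left (friction 0.1 N m). Flat sides 134 mm from the axis, six 60-degree bays, one behind each side; five hold grey trays, fixed there, with stock up to 60 mm above the bench. The sixth is empty.
- bay (a point): Point on the empty bay's floor where the origin of a well-placed tray lies: 95 mm from the axis, 26 mm above the bench. Turns with the turntable; +x points to the axis, z up. A tray with its axes along these has 5 mm of play each side, 4 mm outwards, 6 mm inwards. A 5 mm high lip stands along the outer edge, 130 to 134 mm from the axis, and a 5 mm step, 58 mm in radius, round the hub.
- wall_left (a point): Top of the upright radial wall on one side of the empty bay (30 degrees from the bay's middle, at +y in the frame of bay), 110 mm from the axis, mid-thickness. Walls are 4 mm thick, run from 14 to 152 mm from the axis and stand 30 mm over the bay floor (tops 56 mm above the bench). Pushing a wall sideways turns the turntable.
- wall_right (a point): The same on the wall at the other side of the empty bay (at -y in the frame of bay).
- hub (a point): Top of the round black knob, 38 mm in diameter and 14 mm high, at the centre of the turntable, 80 mm above the bench. It turns with the turntable.
- tray: Loose open tray to put away: grey plastic, about 0.15 kg, a wedge (trapezium from above), 32 mm high, walls and floor 3 mm. Wide end at -x (130 mm long), narrow end at +x (59 mm). In the bay the narrow end points to the hub. Origin at the centre of its underside, midway between the ends; z up.
- narrow_end (a point): Middle of the top edge of the tray's narrow end, outer face (31 mm from the tray's origin along its x). Wide and narrow end walls are flat, upright and parallel, 62 mm apart over their outsides, and can be taken between the fingers from above; keep finger tips 8 mm or more above the tray's underside to clear the bay's lip.
- bar0: First (nearest the wide end at the start) of the five loose stirring bars in the tray: plain white rods with round ends, 48 mm long, 8 mm in diameter (8.5 mm at the small ring round the middle), about 11 g. Origin at its centre, its y axis along the rod. They all lie side by side across the tray at the start and roll about freely.
- bar1: Second of the five loose stirring bars in the tray: plain white rods with round ends, 48 mm long, 8 mm in diameter (8.5 mm at the small ring round the middle), about 11 g. Origin at its centre, its y axis along the rod. They all lie side by side across the tray at the start and roll about freely.
- bar2: Third of the five loose stirring bars in the tray: plain white rods with round ends, 48 mm long, 8 mm in diameter (8.5 mm at the small ring round the middle), about 11 g. Origin at its centre, its y axis along the rod. They all lie side by side across the tray at the start and roll about freely.
- bar3: Fourth of the five loose stirring bars in the tray: plain white rods with round ends, 48 mm long, 8 mm in diameter (8.5 mm at the small ring round the middle), about 11 g. Origin at its centre, its y axis along the rod. They all lie side by side across the tray at the start and roll about freely.
- bar4: Fifth (nearest the narrow end at the start) of the five loose stirring bars in the tray: plain white rods with round ends, 48 mm long, 8 mm in diameter (8.5 mm at the small ring round the middle), about 11 g. Origin at its centre, its y axis along the rod. They all lie side by side across the tray at the start and roll about freely.
- beaker: Bystander: empty low glass beaker, 64 mm in diameter, 60 mm high, standing near the tray. Origin at the centre of its underside.
- bottle: Bystander: small amber glass reagent jar with white cap, 50 mm in diameter, 65 mm high, standing near the tray. Origin at the centre of its underside.
- tipbox: Bystander: closed pipette tip box, grey with clear lid, 85 x 122 mm, 63 mm high, standing behind the carousel. Origin at the centre of its underside.

How it is judged:
By the outcome, as a careful person would: the job done as asked, in the order asked, and still so for the second after the job is handed in, with the robot touching nothing.
It also fails if it takes over 72 s, if anything falls off the work surface, if the arm or the gripper's body presses on something with over 40 N, if the wrist force passes 120 N, or if a joint passes its speed limit or range.

### The arm

A 6-joint arm with a two-finger parallel gripper is mounted at the origin on the work surface. World frame = base frame: x ahead of the robot, y to its left, z up, the work surface at z = 0. Lengths are in mm, angles in rad, forces in N, time in s.
With the tool pointing down it reaches from about 275 to 750 mm from the base axis. Payload 10.2 kg.
Tool frame: the origin (TCP) lies on the centre line of the jaws, within the pads' length; the fingertips stand 17 mm ahead of it and the grasp point (between the pads) lies 2 mm behind it; z points along the fingers, y is the line along which they close (so a half turn about z gives the same grasp; the last joint's range is limited). The gripper opens to 85 mm and grips with 20 to 120 N. Pads are 22 mm wide; open, the fingers measure 114 mm over their backs; the gripper's body (76 mm by 85 mm) begins 54 mm behind the grasp point. The pads swing forward as they close: fully open they stand 13 mm farther back than shut.
Start: joints at [1.006, 0.313, 1.498, -0, 1.331, -0.223], TCP at [175.984, 494.632, 222.194] pointing down, gripper open.
Joint ranges: [-2.94, 2.94], [-0.97, 2.17], [0.19, 2.56], [-1.23, 4.37], [0.02, 3.11], [-2.88, 2.88]. Speed limits (rad/s): [2.39, 2.39, 3.01, 3.14, 3.14, 3.14].

### API

Orientations are given as a unit quaternion [w, x, y, z].
In Python, from rig import ctrl gives the robot as it stands. The module is installed in compiled form; this text tells all that it offers.
- The arm moves only by the shell command python3 -m jog 'ROWS' [FORCE]. ROWS is JSON, a list of rows, each an object with "delta_pos": the shift along the world's x, y, z in mm, a list of three; "angular": the turn, a rotation vector about the world's x, y, z in rad, a list of three; "fingers": the opening, from 0 (shut) to 1 (fully open). In form: [{"delta_pos": [tx, ty, tz], "angular": [rx, ry, rz], "fingers": fingers}, ...]. A call has 1 to 10 rows; each row is the pose to reach, as a shift and turn from the pose commanded when the call began; what a row does not reach only later rows make up. A row lasts 1/8 s, in which the tool goes at most 62.5 mm and 10.7 degrees, less where a joint would pass 70% of its speed; a pose out of reach is approached as far as the arm can. A call with a gripper value outside its range is refused whole. The fingers move at their own pace and stop on an object; FORCE is the grip in N (left out, the last holds). Time passes only in rows, so rows that repeat a pose let the fingers close. It gives the time, the measured TCP pose, the force, the opening and the grip force at its end, in the units of the state.
- ctrl.sense(): the state, without advancing time (a new reading comes with each control period).
- ctrl.capture(name): name is "side" or "top" or "wrist"; returns a dict with "pixels" (480x640x3 uint8, blue, green, red), "fx", "fy", "cx", "cy" (pixels), "dist" ([k1, k2, p1, p2, k3] as OpenCV has them; the pictures are not rectified), "R" (3x3) and "t" (3): a world point X has camera coordinates R X + t. Camera axes: x right, y down, z forward; pixel columns grow to the right and rows downward; lengths in mm; the calibration is good to about 2 mm. A picture is of the moment at which its call begins. There is no depth.
- ctrl.finish_job(): hands the job in; it is judged then, once.
The state is a dict: "time_s": time; "joints": joint angles; "dq": joint speeds; "tau": joint torques, N m; "eef_pos": TCP position; "ee_rot": TCP orientation; "force": force on the tool from outside, world axes, zero at the start; "wrist_torque": the same for the moment, N m; "grip_width": opening from 0.0 (shut) to 1.0 (fully open); "grip_force": force on a finger pad.
Only numpy, scipy, OpenCV 4.12 (cv2) and the standard library are available. Lean on these libraries where they do the work, as an engineer would, in place of code of your own. Each camera call takes 0.05 s, during which the arm holds its last target. There are 200 camera calls.

## Working session

There is one attempt and no reset: what is moved stays moved. The work goes in short steps, Python scripts to look and compute and a shell command to move; the robot and the scene stay as the last step left them, time stands still between calls to the robot, and variables do not carry over. Pictures are saved under pics/ and viewed, at most 10 in all, crops included, and the job is handed in when it is done.

```bash
mkdir -p pics; python3 - <<'E'
from rig import ctrl
import cv2,json,numpy as np
print(ctrl.sense())
for n in ("top","side"):
    c=ctrl.capture(n); cv2.imwrite(f"pics/{n}0.png",c["pixels"])
    print(n,{k:np.round(v,3).tolist() for k,v in c.items() if k!="pixels"})
E
```

```text
{'time_s': 0.0, 'joints': array([ 1.00558519e+00,  3.13459420e-01,  1.49843491e+00,  7.28968100e-06,
        1.33100303e+00, -2.23413842e-01]), 'dq': array([ 6.24317198e-05,  1.89424840e-03,  8.73843162e-04, -4.07625172e-04,
       -1.64316700e-04,  4.67814347e-04]), 'tau': array([ 5.19761215e-04, -4.12272584e+01, -2.59742635e+01, -2.00844247e-04,
        4.17146759e-03, -1.29370724e-05]), 'eef_pos': array([175.83941771, 494.39294583, 221.63108465]), 'ee_rot': array([-2.53885036e-04,  1.70068793e-01,  9.85431976e-01, -6.00931938e-04]), 'force': array([0.08024543, 0.47954963, 0.07369588]), 'wrist_torque': array([ 0.05549662, -0.00377799, -0.056156  ]), 'grip_force': 0.0, 'grip_width': 1.0021419884168596}
top {'fx': 479.354, 'fy': 479.354, 'cx': 317.382, 'cy': 242.431, 'dist': [-0.13, 0.0, 0.0, 0.0, 0.0], 'R': [[-0.013, -1.0, -0.02], [-0.995, 0.015, -0.097], [0.097, 0.019, -0.995]], 't': [0.331, 601.255, 973.321]}
side {'fx': 555.287, 'fy': 555.287, 'cx': 317.107, 'cy': 245.034, 'dist': [-0.056, 0.0, 0.0, 0.0, 0.0], 'R': [[-0.914, -0.405, -0.023], [-0.243, 0.592, -0.768], [0.325, -0.697, -0.639]], 't': [544.37, 205.606, 846.583]}
```

View pics/top0.png

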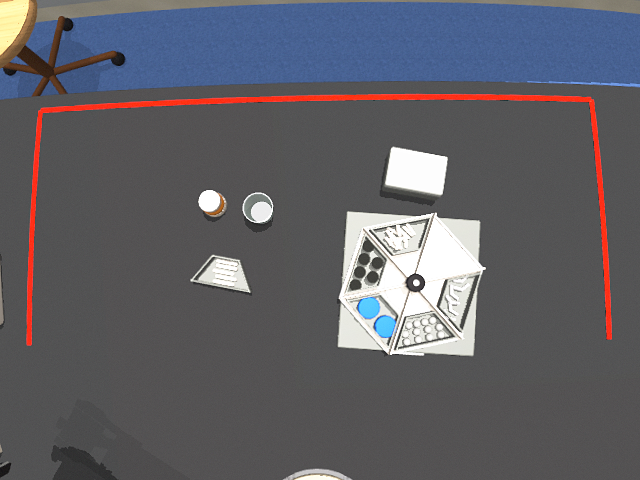

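View pics/side0.png

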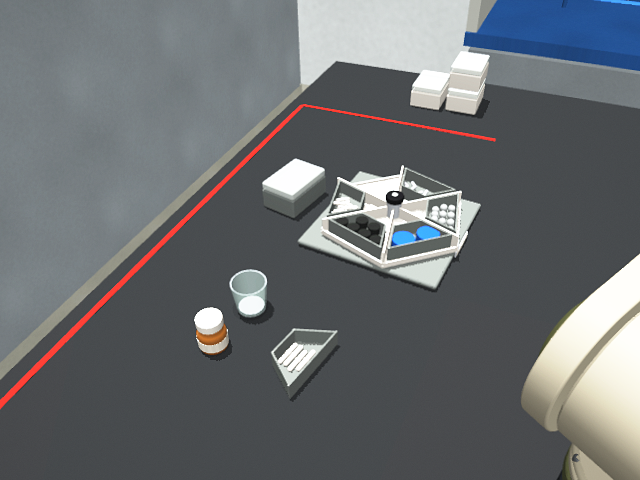

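The top view shows the tray near (222,274) with its narrow end up, towards +x, and the jar and beaker above it at (212,204) and (258,208). The carousel hub is at (416,282). The empty white bay lies up-right between wall ends (434,214) and (484,268). The side view agrees, with the tip box behind the carousel.

```bash
cat > lib.py <<'E'
import cv2, numpy as np
from rig import ctrl
def ray(c,uv,z):
    """pixels -> world points on plane of height z"""
    K=np.array([[c["fx"],0,c["cx"]],[0,c["fy"],c["cy"]],[0,0,1]])
    n=cv2.undistortPoints(np.float64(uv).reshape(-1,1,2),K,np.float64(c["dist"])).reshape(-1,2)
    R=np.array(c["R"]);t=np.array(c["t"])
    d=np.c_[n,np.ones(len(n))]@R; o=-R.T@t
    return o+d*((z-o[2])/d[:,2])[:,None]
def proj(c,X):
    K=np.array([[c["fx"],0,c["cx"]],[0,c["fy"],c["cy"]],[0,0,1]])
    return cv2.projectPoints(np.float64(X).reshape(-1,1,3),cv2.Rodrigues(np.array(c["R"]))[0],np.float64(c["t"]),K,np.float64(c["dist"]))[0].reshape(-1,2)
E
python3 - <<'E'
from lib import *
np.set_printoptions(precision=1,suppress=True)
c=ctrl.capture("top"); im=c["pixels"]
def P(uv,z): return ray(c,uv,z)[:,:2]
g=cv2.cvtColor(im,cv2.COLOR_BGR2GRAY)
# blob contours: tray, carousel base, and knob
_,m=cv2.threshold(g,75,255,cv2.THRESH_BINARY)
m[:120]=0;m[400:]=0
for k in cv2.findContours(m,cv2.RETR_EXTERNAL,cv2.CHAIN_APPROX_NONE)[0]:
    a=cv2.contourArea(k)
    if a>300 and 150<k[:,0,0].mean()<520:
        q=cv2.approxPolyDP(cv2.convexHull(k),4,True)[:,0]
        print(a,q.tolist()); print(P(q,14 if a>8000 else 32))
roi=np.zeros_like(g);roi[262:302,396:436]=1
k=max(cv2.findContours(((g<60)*roi).astype(np.uint8),cv2.RETR_EXTERNAL,cv2.CHAIN_APPROX_NONE)[0],key=cv2.contourArea)
(x,y),r=cv2.minEnclosingCircle(k);print("knob",x,y,r,P([[x,y],[x+r,y]],80))
print("walls",P([[434,214],[484,268]],56))
s=cv2.resize(im[130:370,180:500],None,fx=2.5,fy=2.5,interpolation=cv2.INTER_CUBIC);cv2.imwrite("pics/top1.png",s)
E
```

```text
178189.0 [[639, 120], [639, 399], [0, 399], [0, 120]]
[[ 878.7 -761.5]
 [ 244.  -715.3]
 [ 255.5  718.7]
 [ 908.9  750.3]]
knob 415.02630615234375 282.34210205078125 9.12565803527832 [[ 514.3 -200.5]
 [ 514.  -218.6]]
walls [[ 653.8 -248.6]
 [ 541.1 -348.2]]
```

View pics/top1.png

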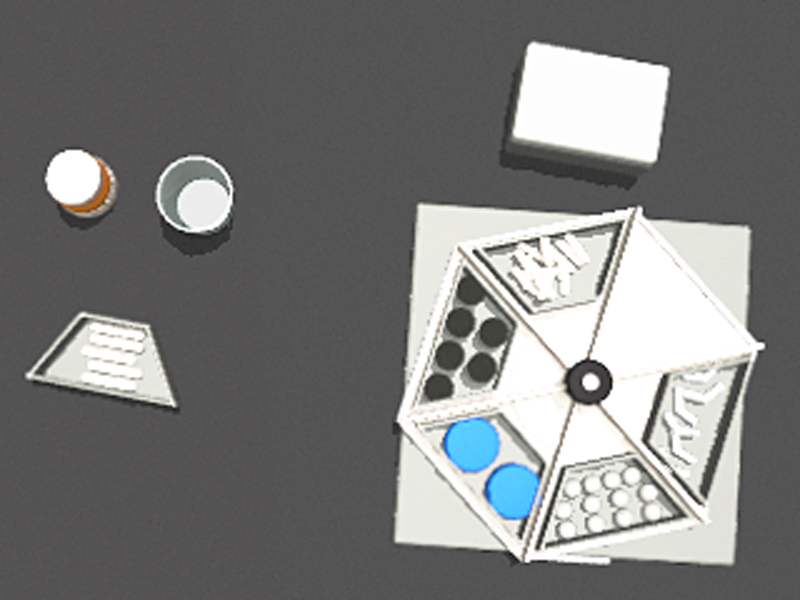

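The crop shows the tray top corners at crop (28,376), (178,407), (152,325) and (80,314). The base corners are at (417,204), (750,227), (733,564) and (395,543), and the wall ends bounding the empty bay are at (637,208) and (760,347). The knob is at (589,382).

```bash
python3 - <<'E'
from lib import *
np.set_printoptions(precision=1,suppress=True)
c=ctrl.capture("top")
P=lambda q,z: ray(c,np.array(q)/2.5+[180,130],z)[:,:2]
b=P([(417,204),(750,227),(733,564),(395,543)],14)
print("base",b.mean(0),np.linalg.norm(b-np.roll(b,1,0),axis=1))
f=(b[2]+b[3])/2-(b[0]+b[1])/2; sd=b[3]-b[2]+b[0]-b[1]
print("front dir deg",np.degrees(np.arctan2(f[1],f[0])),np.degrees(np.arctan2(sd[1],sd[0]))+90)
w=P([(637,208),(760,347),(705,521),(524,560),(400,415),(460,247)],56)
ctr=w.mean(0);v=w-ctr
print("walls ctr",ctr,np.linalg.norm(v,axis=1),np.degrees(np.arctan2(v[:,1],v[:,0])), "knob",P([(589,382)],80))
a=np.degrees(np.arctan2(v[:,1],v[:,0])); print("bay dir",(np.mean((a+60*np.arange(6)-a[0]+180)%360-180)+a[0])-30)
t=P([(28,376),(178,407),(152,325),(80,314)],32)
W=(t[0]+t[1])/2;N=(t[2]+t[3])/2;x=N-W
print("tray",t.tolist(),"ctr",(W+N)/2,"len",np.linalg.norm(x),np.linalg.norm(t[0]-t[1]),np.linalg.norm(t[2]-t[3]),"yaw",np.degrees(np.arctan2(x[1],x[0])),"perp yaw",[np.degrees(np.arctan2(*(p[1]-p[0])[::-1]))+90 for p in ((t[0],t[1]),(t[3],t[2]))])
print("beaker rim",P([(195,195)],60),"jar",P([(73,178)],65))
R=cv2.Rodrigues
from scipy.spatial.transform import Rotation as Ro
s=ctrl.sense();q=s["ee_rot"];M=Ro.from_quat(np.r_[q[1:],q[0]]).as_matrix();print("tool y dir deg",np.degrees(np.arctan2(M[1,1],M[0,1])),s["joints"][5],"\n",M)
E
```

```text
base [ 513.2 -202.5] [286.8 287.8 287.1 285.9]
front dir deg 175.15259516823065 175.27627148574152
walls ctr [ 513.5 -200.5] [150.4 149.9 149.8 150.3 149.9 147.7] [ -19.3  -80.  -139.4  160.5   99.2   40.9] knob [[ 513.4 -201.6]]
bay dir -49.702353121172756
tray [[524.6263259301943, 258.3314715370067], [497.76900136451684, 130.99179672307272], [566.3343017502683, 152.81386011677932], [576.335077677007, 214.08554828920816]] ctr [541.3 189.1] len 61.173272568873415 130.14111058595046 62.082487793549255 yaw -10.560957302861382 perp yaw [np.float64(-11.909755912120673), np.float64(-9.2700833107141)]
beaker rim [[670.9 112.5]] jar [[686.2 213.1]]
tool y dir deg 70.41827379432837 -0.22341795633112424 
 [[-0.9  0.3 -0. ]
 [ 0.3  0.9 -0. ]
 [ 0.  -0.  -1. ]]
```

Sizes agree with the given ones (base 287 mm, wall radius 150 mm, tray 61 x 130 x 62 mm). The carousel axis is at about (514,-202), and the bay points to -50° against a front at 175°, so it needs a -135° turn. I'll take the knob from above.

```bash
python3 -m jog '[{"delta_pos":[168,-348,-20],"angular":[0,0,0],"fingers":1},{"delta_pos":[168,-348,-20],"angular":[0,0,0],"fingers":1},{"delta_pos":[168,-348,-20],"angular":[0,0,0],"fingers":1},{"delta_pos":[168,-348,-20],"angular":[0,0,0],"fingers":1},{"delta_pos":[168,-348,-20],"angular":[0,0,0],"fingers":1},{"delta_pos":[168,-348,-20],"angular":[0,0,0],"fingers":1},{"delta_pos":[168,-348,-20],"angular":[0,0,0],"fingers":1}]' 40 &&
python3 -m jog '[{"delta_pos":[170,-348,-60],"angular":[0,0,0],"fingers":0.8},{"delta_pos":[170,-348,-60],"angular":[0,0,0],"fingers":0.8},{"delta_pos":[170,-348,-60],"angular":[0,0,0],"fingers":0.8},{"delta_pos":[170,-348,-60],"angular":[0,0,0],"fingers":0.8},{"delta_pos":[170,-348,-60],"angular":[0,0,0],"fingers":0.8},{"delta_pos":[170,-348,-60],"angular":[0,0,0],"fingers":0.8},{"delta_pos":[170,-348,-60],"angular":[0,0,0],"fingers":0.8},{"delta_pos":[170,-348,-60],"angular":[0,0,0],"fingers":0.8}]'
python3 - <<'E'
from lib import *
c=ctrl.capture("wrist");cv2.imwrite("pics/w1.png",c["pixels"]);print(ctrl.sense()["eef_pos"],c["R"],c["t"],proj(c,[[514,-202,80]]))
E
```

```text
time_s: 1.08
eef_pos: [345.0, 144.0, 202.1]
ee_rot: [-0.0, 0.173, 0.985, -0.0]
force: [-0.6, 0.8, -0.5]
grip_width: 0.999
grip_force: 0.0
time_s: 2.08
eef_pos: [514.1, -200.7, 141.7]
ee_rot: [-0.001, 0.17, 0.985, 0.0]
force: [-0.2, 0.2, -0.5]
grip_width: 0.799
grip_force: 0.0
[ 513.87462844 -199.93640866  142.07685507] [[ 3.35157400e-01  9.42162044e-01 -4.46653112e-04]
 [ 8.94198804e-01 -3.17945927e-01  3.15148991e-01]
 [ 2.96779406e-01 -1.06023913e-01 -9.49042103e-01]] [  16.60192794 -537.37932825  129.82893669] [[316.92235134 256.18535043]]
```

View pics/w1.png

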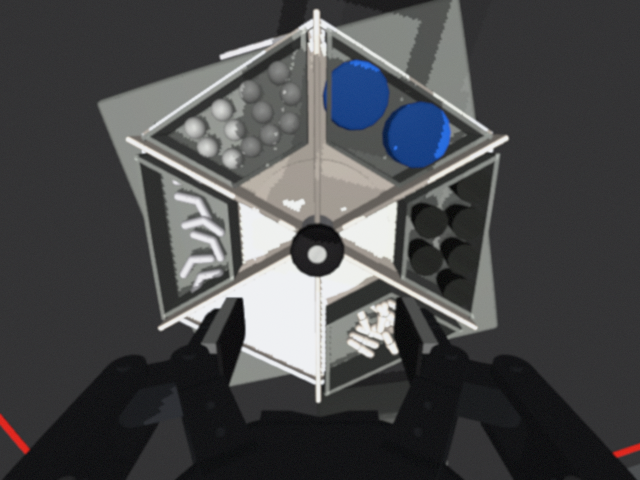

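The wrist view shows the black knob centred at about (318,250), close to the predicted (317,256), with the empty bay at lower left. The jaws straddle the knob well, so I'll descend and grip it.

```bash
python3 -m jog '[{"delta_pos":[-2,0,-31],"angular":[0,0,0],"fingers":0.8},{"delta_pos":[-2,0,-63],"angular":[0,0,0],"fingers":0.8},{"delta_pos":[-2,0,-63],"angular":[0,0,0],"fingers":0.8},{"delta_pos":[-2,0,-63],"angular":[0,0,0],"fingers":0.3},{"delta_pos":[-2,0,-63],"angular":[0,0,0],"fingers":0.3},{"delta_pos":[-2,0,-63],"angular":[0,0,0],"fingers":0.3},{"delta_pos":[-2,0,-63],"angular":[0,0,0],"fingers":0.3},{"delta_pos":[-2,0,-63],"angular":[0,0,0],"fingers":0.3}]' 40
```

```text
time_s: 3.12
eef_pos: [512.0, -201.4, 79.3]
ee_rot: [0.0, 0.17, 0.985, -0.0]
force: [0.5, -0.4, -0.1]
grip_width: 0.299
grip_force: 0.0
```

```bash
python3 - <<'E'
from lib import *
c=ctrl.capture("side");u=proj(c,[512,-201,79])[0].astype(int);print(u)
s=c["pixels"][u[1]-90:u[1]+90,u[0]-120:u[0]+120];w=ctrl.capture("wrist")["pixels"]
cv2.imwrite("pics/s2.png",np.hstack([cv2.resize(s,(400,300)),cv2.resize(w,(400,300))]))
E
```

```text
[395 195]
```

View pics/s2.png

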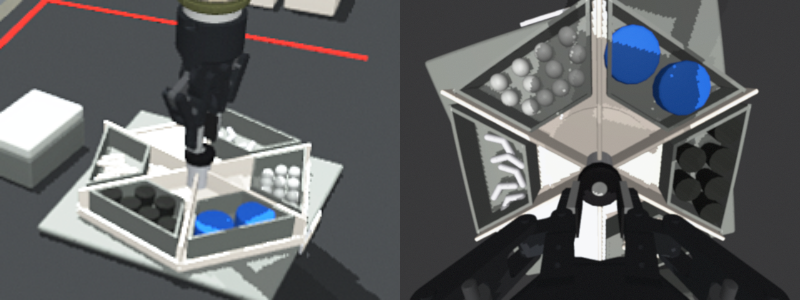

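The side crop is ambiguous because the fingers and the knob are both black around (200,150). The wrist half shows the pads beside the knob at about (600,190). I'll close further and see whether they stop on it.

```bash
python3 -m jog '[{"delta_pos":[0,0,0],"angular":[0,0,0],"fingers":0},{"delta_pos":[0,0,0],"angular":[0,0,0],"fingers":0},{"delta_pos":[0,0,0],"angular":[0,0,0],"fingers":0},{"delta_pos":[0,0,0],"angular":[0,0,0],"fingers":0}]' 40; python3 - <<'E'
from rig import ctrl; s=ctrl.sense(); print(s["wrist_torque"],s["grip_force"],s["grip_width"])
E
```

```text
time_s: 3.72
eef_pos: [512.0, -201.4, 79.2]
ee_rot: [-0.0, 0.17, 0.985, 0.0]
force: [-0.6, 0.1, 0.2]
grip_width: -0.001
grip_force: 0.0
[0.04924644 0.03026789 0.02246283] 0.0 -0.0009252103813406746
```

```bash
python3 - <<'E'
from lib import *
a=ctrl.capture("side")["pixels"][130:250,320:480];b=ctrl.capture("wrist")["pixels"][210:450,180:500]
cv2.imwrite("pics/s3.png",np.hstack([cv2.resize(a,(400,300),interpolation=2),cv2.resize(b,(400,300),interpolation=2)]))
E
```

```text
(no output)
```

View pics/s3.png

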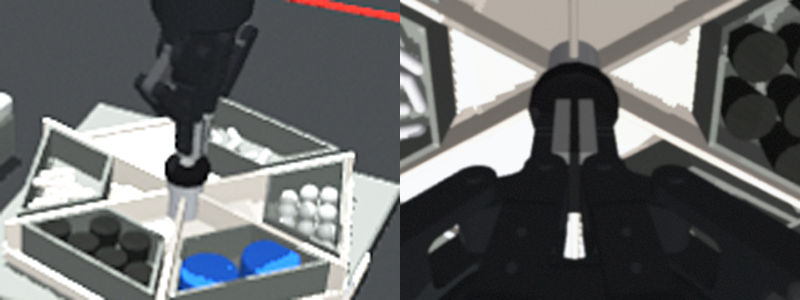

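The fingers shut right through the knob's outline with no reaction, so the knob isn't graspable. Instead I'll turn the table from inside the empty bay: the opened gripper set tangentially, with its finger backs just inside the two walls, drives it both ways without coasting.

```bash
python3 -m jog '[{"delta_pos":[0,0,50],"angular":[0,0,0],"fingers":0},{"delta_pos":[40,-45,50],"angular":[0,0,-0.175],"fingers":0.85},{"delta_pos":[74,-86,50],"angular":[0,0,-0.35],"fingers":0.85},{"delta_pos":[74,-86,50],"angular":[0,0,-0.525],"fingers":0.85},{"delta_pos":[74,-86,50],"angular":[0,0,-0.525],"fingers":0.85},{"delta_pos":[74,-86,50],"angular":[0,0,-0.525],"fingers":0.85},{"delta_pos":[74,-86,50],"angular":[0,0,-0.525],"fingers":0.85}]'
python3 - <<'E'
from lib import *
c=ctrl.capture("wrist");s=ctrl.sense();print(s["eef_pos"],s["joints"][5])
im=c["pixels"]
a=np.radians(-49.7)
for k,col in ((-30,(0,0,255)),(30,(0,255,0))):
    p=proj(c,[[513.5+r*np.cos(a+np.radians(k)),-201.5+r*np.sin(a+np.radians(k)),56] for r in (60,150)]).astype(int)
    print(p.tolist())
    cv2.line(im,tuple(map(int,p[0])),tuple(map(int,p[1])),col,1)
cv2.imwrite("pics/w4.png",im)
E
```

```text
time_s: 4.7
eef_pos: [585.9, -287.0, 129.6]
ee_rot: [0.0, 0.419, 0.908, -0.0]
force: [-0.3, -0.7, 0.0]
grip_width: 0.85
grip_force: 0.0
[ 585.94069278 -287.09832708  129.57118402] -1.340541127629504
[[274, 162], [216, 271]]
[[366, 162], [423, 272]]
```

View pics/w4.png

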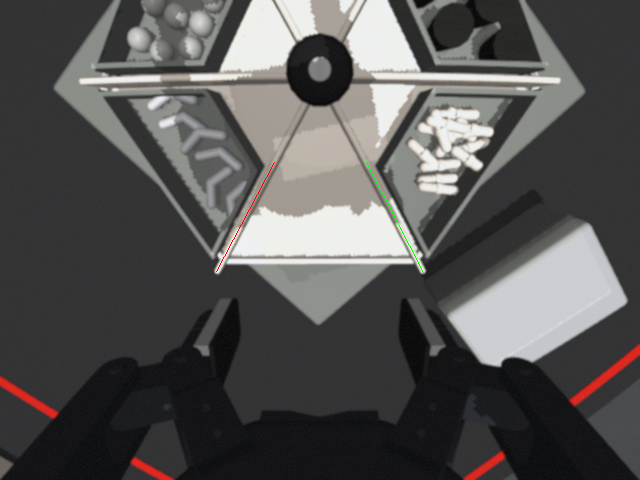

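The predicted wall lines lie right on the wall tops, ending at (216,271) and (423,272), and the jaws line up symmetrically with the bay. I'll descend into it.

```bash
python3 -m jog '[{"delta_pos":[0,0,-40],"angular":[0,0,0],"fingers":0.85},{"delta_pos":[0,0,-60],"angular":[0,0,0],"fingers":0.85},{"delta_pos":[0,0,-70],"angular":[0,0,0],"fingers":0.85},{"delta_pos":[0,0,-80],"angular":[0,0,0],"fingers":0.85},{"delta_pos":[0,0,-80],"angular":[0,0,0],"fingers":0.85}]'
python3 - <<'E'
import numpy as np
C=np.array([513.5,-201.5]);r=112
def pos(a): a=np.radians(a);return C+r*np.array([np.cos(a),np.sin(a)])
a0=-49.7
for s in range(2):
    b=a0-67.5*s
    for k in range(1,11): 
        d=pos(b-6.75*k)-pos(b);print(s,k,np.round(d,1),round(-np.radians(6.75*k),3))
E
```

```text
time_s: 5.38
eef_pos: [585.9, -287.3, 49.1]
ee_rot: [-0.0, 0.42, 0.908, 0.0]
force: [-0.1, -0.1, 0.1]
grip_width: 0.853
grip_force: 0.0
0 1 [-10.5  -7.9] -0.118
0 2 [-21.9 -14.6] -0.236
0 3 [-34.  -19.8] -0.353
0 4 [-46.7 -23.6] -0.471
0 5 [-59.7 -25.9] -0.589
0 6 [-72.8 -26.6] -0.707
0 7 [-86.  -25.8] -0.825
0 8 [-99.  -23.4] -0.942
0 9 [-111.6  -19.5] -1.06
0 10 [-123.6  -14.2] -1.178
1 1 [-11.4   6.7] -0.118
1 2 [-21.8  14.7] -0.236
1 3 [-31.3  23.9] -0.353
1 4 [-39.6  34.1] -0.471
1 5 [-46.7  45.2] -0.589
1 6 [-52.4  57.1] -0.707
1 7 [-56.7  69.6] -0.825
1 8 [-59.5  82.5] -0.942
1 9 [-60.7  95.6] -1.06
1 10 [-60.4 108.8] -1.178
```

```bash
python3 -m jog '[{"delta_pos":[-10.5,-8,0],"angular":[0,0,-0.118],"fingers":0.85},{"delta_pos":[-22,-14.5,0],"angular":[0,0,-0.236],"fingers":0.85},{"delta_pos":[-34,-20,0],"angular":[0,0,-0.353],"fingers":0.85},{"delta_pos":[-46.5,-23.5,0],"angular":[0,0,-0.471],"fingers":0.85},{"delta_pos":[-59.5,-26,0],"angular":[0,0,-0.589],"fingers":0.85},{"delta_pos":[-73,-26.5,0],"angular":[0,0,-0.707],"fingers":0.85},{"delta_pos":[-86,-26,0],"angular":[0,0,-0.825],"fingers":0.85},{"delta_pos":[-99,-23.5,0],"angular":[0,0,-0.942],"fingers":0.85},{"delta_pos":[-111.5,-19.5,0],"angular":[0,0,-1.06],"fingers":0.85},{"delta_pos":[-123.5,-14,0],"angular":[0,0,-1.178],"fingers":0.85}]'
python3 - <<'E'
from lib import *
cv2.imwrite("pics/t5.png",np.hstack([cv2.resize(ctrl.capture(n)["pixels"],(400,300)) for n in("top","wrist")]));s=ctrl.sense();print(s["force"],s["joints"])
E
```

```text
time_s: 6.62
eef_pos: [462.4, -301.7, 50.1]
ee_rot: [0.001, 0.854, 0.52, 0.0]
force: [-0.2, -0.6, 0.0]
grip_width: 0.851
grip_force: 0.0
[0.42257034 0.0879894  0.36791355] [-7.90155994e-01  5.62960797e-01  1.61237431e+00 -2.68627717e-05
  9.65457636e-01 -3.15186171e-01]
```

View pics/t5.png

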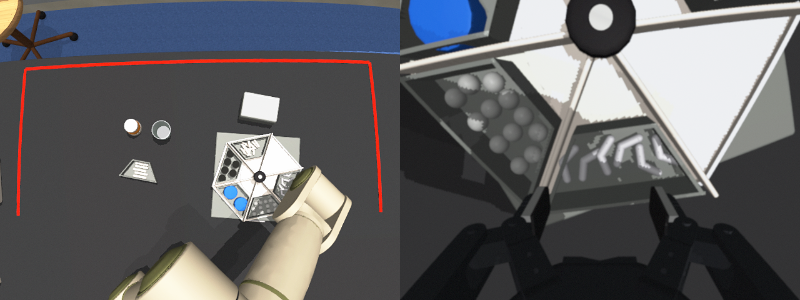

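The table didn't turn: in the top half the empty bay is still at upper right of the hub (260,177), and there was no reaction. Either the fingertips sit higher than assumed or they aren't where I think. I'll check by projecting tool points into the wrist and side views.

```bash
python3 - <<'E'
from lib import *
from scipy.spatial.transform import Rotation as Ro
np.set_printoptions(precision=0,suppress=True)
s=ctrl.sense();q=s["ee_rot"];M=Ro.from_quat(np.r_[q[1:],q[0]]).as_matrix();T=s["eef_pos"]
w=ctrl.capture("wrist");sd=ctrl.capture("side")
print("cam in tool",M.T@(-np.array(w["R"]).T@w["t"]-T))
im=w["pixels"].copy()
for d in (-20,-4,4,17):
    p=proj(w,[T+M@[x,y,d] for y in(-36,36) for x in(-11,11)]);print(d,p.tolist())
    for a in p: cv2.circle(im,tuple(map(int,a)),3,{-20:(0,0,255),-4:(0,165,255),4:(0,255,255),17:(0,255,0)}[d],-1)
im2=sd["pixels"].copy();ps=proj(sd,[T+M@[0,y,d] for d in(-20,0,17) for y in(-36,36)]);print(ps)
for a in ps: cv2.circle(im2,tuple(map(int,a)),1,(0,0,255),-1)
c=ps.mean(0).astype(int);im2=im2[max(0,c[1]-75):c[1]+75,c[0]-100:c[0]+100]
cv2.imwrite("pics/w6.png",np.hstack([cv2.resize(im[180:420,160:480],(400,300)),cv2.resize(im2,(400,300))]))
E
```

```text
cam in tool [  82.   -1. -151.]
-20 [[243.14850246158318, 340.3811338167654], [239.2704857298903, 297.5070288555322], [400.94713170737396, 340.36952658434325], [405.1162381419563, 297.5056663350613]]
-4 [[249.84060637566932, 321.28765257265223], [246.67964019448593, 281.44259904546277], [393.7734993344973, 321.2848156743828], [397.1732281718927, 281.44747999312244]]
4 [[252.77285653744713, 312.9368149097948], [249.89915405154585, 274.4732351182056], [390.6297501636528, 312.936884105458], [393.72114175948354, 274.4800244878772]]
17 [[257.05235608134484, 300.7654581515115], [254.56949230283496, 264.37507395434443], [386.0410702024314, 300.7688670819041], [388.71284247254147, 264.38387333345753]]
[[446. 186.]
 [420. 172.]
 [445. 194.]
 [419. 180.]
 [444. 201.]
 [418. 186.]]
```

View pics/w6.png

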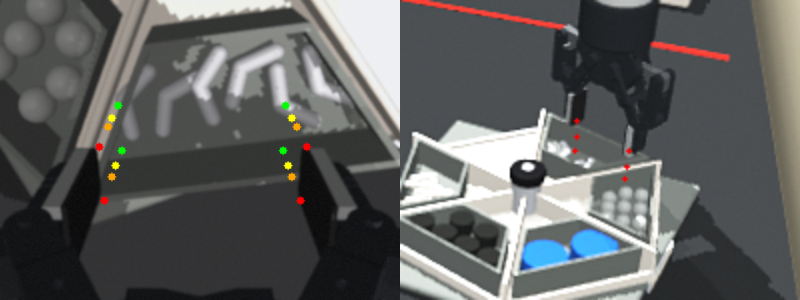

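In the side view the tips end at the d=-20 points, right crop (577,121) and (629,150). So with the jaws open the fingertips are about 20 mm behind the reported TCP, not ahead of it. That is about 26 mm short of the nominal figure, and it explains both misses: the tips passed at z≈70–80. I'll go back to the bay and descend to TCP z≈20 for tips at about 40.

```bash
python3 -m jog '[{"delta_pos":[0,0,20],"angular":[0,0,0],"fingers":0.85},{"delta_pos":[20,2,20],"angular":[0,0,0.168],"fingers":0.85},{"delta_pos":[40,5,20],"angular":[0,0,0.336],"fingers":0.85},{"delta_pos":[60,8,20],"angular":[0,0,0.504],"fingers":0.85},{"delta_pos":[80,10,20],"angular":[0,0,0.672],"fingers":0.85},{"delta_pos":[100,12,20],"angular":[0,0,0.84],"fingers":0.85},{"delta_pos":[123,14,20],"angular":[0,0,1.008],"fingers":0.85},{"delta_pos":[123.5,14,20],"angular":[0,0,1.178],"fingers":0.85},{"delta_pos":[123.5,14,20],"angular":[0,0,1.178],"fingers":0.85}]' && python3 -m jog '[{"delta_pos":[0,0,-15],"angular":[0,0,0],"fingers":0.85},{"delta_pos":[0,0,-28],"angular":[0,0,0],"fingers":0.85},{"delta_pos":[0,0,-36],"angular":[0,0,0],"fingers":0.85},{"delta_pos":[0,0,-43],"angular":[0,0,0],"fingers":0.85},{"delta_pos":[0,0,-50],"angular":[0,0,0],"fingers":0.85},{"delta_pos":[0,0,-50],"angular":[0,0,0],"fingers":0.85}]'
```

```text
time_s: 7.95
eef_pos: [586.5, -287.4, 69.2]
ee_rot: [0.0, 0.42, 0.908, -0.0]
force: [-0.2, 0.2, 0.9]
grip_width: 0.851
grip_force: 0.0
time_s: 8.7
eef_pos: [585.8, -287.2, 18.7]
ee_rot: [-0.0, 0.42, 0.908, 0.0]
force: [-0.7, -0.4, -0.5]
grip_width: 0.845
grip_force: 0.0
```

```bash
python3 -m jog '[{"delta_pos":[-10.5,-8,0],"angular":[0,0,-0.118],"fingers":0.85},{"delta_pos":[-22,-14.5,0],"angular":[0,0,-0.236],"fingers":0.85},{"delta_pos":[-34,-20,0],"angular":[0,0,-0.353],"fingers":0.85},{"delta_pos":[-46.5,-23.5,0],"angular":[0,0,-0.471],"fingers":0.85}]'
python3 - <<'E'
from lib import *
# wall angles from top view: bright ridge at radius 100..145 around hub, z=56
c=ctrl.capture("top");g=cv2.cvtColor(c["pixels"],cv2.COLOR_BGR2GRAY).astype(np.float32)
def spoke(a):
    a=np.radians(a);X=[[513.5+r*np.cos(a),-201.5+r*np.sin(a),56] for r in range(80,146,3)]
    p=proj(c,X).astype(np.float32);return cv2.remap(g,p[:,0].copy(),p[:,1].copy(),1).mean()
A=np.arange(0,360,0.5);v=np.array([spoke(a) for a in A])
loc=[(float(A[i]),int(v[i])) for i in range(len(A)) if v[i]>=v[np.arange(i-16,i+17)%720].max() and v[i]>120]
print(loc)
E
```

```text
time_s: 9.2
eef_pos: [539.5, -311.3, 19.7]
ee_rot: [0.001, 0.622, 0.783, 0.0]
force: [2.4, -0.8, -0.3]
grip_width: 0.848
grip_force: 0.5
[(16.5, 251), (33.0, 133), (47.0, 161), (76.5, 253), (93.5, 165), (108.5, 201), (137.0, 253), (147.5, 190), (172.0, 131), (182.0, 127), (220.0, 162), (231.0, 164), (268.0, 206), (317.0, 253), (341.0, 204), (359.5, 215)]
```

It's turning now: walls are at 16.5°, 76.5° and 137°, so the table has moved -23.8° and follows the fingers by 3°. Next, the remaining arc.

```bash
python3 - <<'E'
import numpy as np
C=np.array([513.5,-201.5]);r=112;a0=-76.7
pos=lambda a:C+r*np.array([np.cos(np.radians(a)),np.sin(np.radians(a))])
for s in range(2):
    b=a0-55*s
    for k in range(1,9): print(s,k,np.round(pos(b-6.875*k)-pos(b),1),round(-np.radians(6.875*k),3))
E
```

```text
0 1 [-13.2  -2.3] -0.12
0 2 [-26.6  -3. ] -0.24
0 3 [-40.   -2.1] -0.36
0 4 [-53.2   0.4] -0.48
0 5 [-66.    4.5] -0.6
0 6 [-78.3  10.1] -0.72
0 7 [-89.7  17.1] -0.84
0 8 [-100.3   25.4] -0.96
1 1 [-9.5  9.5] -0.12
1 2 [-17.7  20.1] -0.24
1 3 [-24.7  31.6] -0.36
1 4 [-30.2  43.9] -0.48
1 5 [-34.2  56.7] -0.6
1 6 [-36.6  69.9] -0.72
1 7 [-37.5  83.3] -0.84
1 8 [-36.7  96.7] -0.96
```

```bash
python3 -m jog '[{"delta_pos":[-13,-2.5,0],"angular":[0,0,-0.12],"fingers":0.85},{"delta_pos":[-26.5,-3,0],"angular":[0,0,-0.24],"fingers":0.85},{"delta_pos":[-40,-2,0],"angular":[0,0,-0.36],"fingers":0.85},{"delta_pos":[-53,0.5,0],"angular":[0,0,-0.48],"fingers":0.85},{"delta_pos":[-66,4.5,0],"angular":[0,0,-0.6],"fingers":0.85},{"delta_pos":[-78.5,10,0],"angular":[0,0,-0.72],"fingers":0.85},{"delta_pos":[-89.5,17,0],"angular":[0,0,-0.84],"fingers":0.85},{"delta_pos":[-100.5,25.5,0],"angular":[0,0,-0.96],"fingers":0.85}]' && python3 -m jog '[{"delta_pos":[-9.5,9.5,0],"angular":[0,0,-0.12],"fingers":0.85},{"delta_pos":[-17.5,20,0],"angular":[0,0,-0.24],"fingers":0.85},{"delta_pos":[-24.5,31.5,0],"angular":[0,0,-0.36],"fingers":0.85},{"delta_pos":[-30,44,0],"angular":[0,0,-0.48],"fingers":0.85},{"delta_pos":[-34,56.5,0],"angular":[0,0,-0.6],"fingers":0.85},{"delta_pos":[-36.5,70,0],"angular":[0,0,-0.72],"fingers":0.85},{"delta_pos":[-37.5,83.5,0],"angular":[0,0,-0.84],"fingers":0.85},{"delta_pos":[-36.5,96.5,0],"angular":[0,0,-0.96],"fingers":0.85},{"delta_pos":[-36.5,96.5,0],"angular":[0,0,-0.96],"fingers":0.85}]'
cat > walls.py <<'E'
from lib import *
from scipy.spatial.transform import Rotation as Ro
c=ctrl.capture("top");g=cv2.cvtColor(c["pixels"],cv2.COLOR_BGR2GRAY).astype(np.float32)
def spoke(a):
    a=np.radians(a);X=[[513.5+r*np.cos(a),-201.5+r*np.sin(a),56] for r in range(80,146,3)]
    p=proj(c,X).astype(np.float32);return cv2.remap(g,p[:,0].copy(),p[:,1].copy(),1).mean()
A=np.arange(0,360,0.5);v=np.array([spoke(a) for a in A])
print([(float(A[i]),int(v[i])) for i in range(len(A)) if v[i]>=v[np.arange(i-16,i+17)%720].max() and v[i]>225])
s=ctrl.sense();q=s["ee_rot"];M=Ro.from_quat(np.r_[q[1:],q[0]]).as_matrix()
print("tcp",s["eef_pos"].round(1),"tool y deg",np.degrees(np.arctan2(M[1,1],M[0,1])),"F",s["force"].round(1),"j6",s["joints"][5])
E
python3 walls.py
```

```text
time_s: 10.25
eef_pos: [439.2, -285.7, 19.7]
ee_rot: [0.001, 0.913, 0.409, 0.0]
force: [1.8, -0.7, 1.1]
grip_width: 0.853
grip_force: 0.5
time_s: 11.38
eef_pos: [402.9, -188.5, 19.5]
ee_rot: [0.0, 0.998, -0.056, 0.0]
force: [0.0, -0.8, 0.4]
grip_width: 0.852
grip_force: 0.0
[(23.0, 253), (35.5, 231), (47.5, 236), (59.0, 236), (69.0, 233), (83.0, 253), (96.5, 236), (106.5, 234), (124.5, 234), (192.0, 247), (237.0, 225), (263.5, 253), (323.0, 254)]
tcp [ 402.9 -189.1   19.5] tool y deg -96.42423730543814 F [ 0.5  0.5 -0.1] j6 0.9797799022744546
```

```bash
python3 -m jog '[{"delta_pos":[-0.2,-2,0],"angular":[0,0,0.017],"fingers":0.85},{"delta_pos":[-0.5,-4,0],"angular":[0,0,0.034],"fingers":0.85},{"delta_pos":[-0.8,-6,0],"angular":[0,0,0.051],"fingers":0.85},{"delta_pos":[-1,-8,0],"angular":[0,0,0.068],"fingers":0.85},{"delta_pos":[-1.2,-9.3,0],"angular":[0,0,0.084],"fingers":0.85},{"delta_pos":[-1.2,-9.3,0],"angular":[0,0,0.084],"fingers":0.85},{"delta_pos":[-1.2,-9.3,0],"angular":[0,0,0.084],"fingers":0.85}]'; python3 walls.py
```

```text
time_s: 12.3
eef_pos: [401.3, -198.2, 19.2]
ee_rot: [0.0, 1.0, -0.016, 0.0]
force: [0.3, 0.2, -0.7]
grip_width: 0.849
grip_force: 0.0
[(24.0, 254), (36.5, 231), (48.5, 236), (60.5, 235), (84.0, 254), (97.5, 234), (107.5, 237), (124.5, 233), (144.0, 244), (198.0, 245), (238.5, 225), (265.0, 254), (324.5, 253)]
tcp [ 401.3 -198.2   19.2] tool y deg -91.84580800264885 F [-0.5 -0.3  0.4] j6 0.8814869673709191
```

```bash
python3 -m jog '[{"delta_pos":[0,-0.8,0],"angular":[0,0,0.007],"fingers":0.85},{"delta_pos":[0,-1.6,0],"angular":[0,0,0.014],"fingers":0.85},{"delta_pos":[0,-1.6,0],"angular":[0,0,0.014],"fingers":0.85},{"delta_pos":[0,2,0],"angular":[0,0,-0.02],"fingers":0.85},{"delta_pos":[0,5,0],"angular":[0,0,-0.05],"fingers":0.85},{"delta_pos":[0,5,0],"angular":[0,0,-0.05],"fingers":0.85},{"delta_pos":[0,5,50],"angular":[0,0,-0.05],"fingers":0.85},{"delta_pos":[0,5,110],"angular":[0,0,-0.05],"fingers":0.85},{"delta_pos":[0,5,120],"angular":[0,0,-0.05],"fingers":0.85}]'; python3 walls.py
```

```text
time_s: 13.48
eef_pos: [402.6, -194.2, 142.5]
ee_rot: [0.002, 0.999, -0.041, 0.003]
force: [-0.4, 0.8, -0.6]
grip_width: 0.851
grip_force: 0.0
[(25.0, 249), (84.5, 250), (145.0, 253), (265.5, 252), (325.0, 253)]
tcp [ 402.2 -193.9  141.7] tool y deg -94.68277099802125 F [-0.2 -0.6  1.6] j6 0.9397040613589625
```

The bay now faces 175.0° against the front at 175.2°. Next, above the tray.

```bash
python3 -m jog '[{"delta_pos":[15,40,0],"angular":[0,0,0.163],"fingers":1},{"delta_pos":[30,80,0],"angular":[0,0,0.327],"fingers":1},{"delta_pos":[46,124,0],"angular":[0,0,0.49],"fingers":1},{"delta_pos":[62,170,0],"angular":[0,0,0.653],"fingers":1},{"delta_pos":[78,213,0],"angular":[0,0,0.817],"fingers":1},{"delta_pos":[93,256,0],"angular":[0,0,0.98],"fingers":1},{"delta_pos":[108,300,0],"angular":[0,0,1.143],"fingers":1},{"delta_pos":[124,342,0],"angular":[0,0,1.307],"fingers":1},{"delta_pos":[139,383,0],"angular":[0,0,1.47],"fingers":1},{"delta_pos":[139,383,0],"angular":[0,0,1.47],"fingers":1}]'
python3 - <<'E'
from lib import *
np.set_printoptions(precision=1,suppress=True)
c=ctrl.capture("wrist");im=c["pixels"];cv2.imwrite("w7.png",im)
T=ctrl.sense()["eef_pos"]
print(T)
pr=proj(c,[[524.6,258.3,32],[497.8,131,32],[566.3,152.8,32],[576.3,214.1,32]]);print("expected px",pr)
g=cv2.cvtColor(im,cv2.COLOR_BGR2GRAY)
roi=np.zeros_like(g);cv2.fillPoly(roi,[cv2.convexHull(pr.astype(np.int32))],255);roi=cv2.dilate(roi,np.ones((41,41)))
for th in (70,85,100):
    m=((g>th)&(roi>0)).astype(np.uint8)
    k=np.vstack([k for k in cv2.findContours(m,0,1)[0] if cv2.contourArea(k)>60])
    q=cv2.approxPolyDP(cv2.convexHull(k),8,True)[:,0];print(th,q.tolist());print(ray(c,q,32)[:,:2])
v=im.copy()
for p in pr: cv2.circle(v,tuple(map(int,p)),3,(0,0,255),-1)
cv2.imwrite("pics/w8.png",v)
E
python3 walls.py | tail -1
```

```text
time_s: 14.78
eef_pos: [539.9, 191.9, 136.9]
ee_rot: [-0.001, 0.767, 0.641, -0.001]
force: [0.5, 0.1, 0.7]
grip_width: 1.005
grip_force: 0.0
[539.6 190.5 137.1]
expected px [[284.9 153.4]
 [285.4 309.2]
 [361.1 273.5]
 [362.9 199.3]]
70 [[304, 133], [382, 179], [381, 293], [306, 329], [265, 329], [264, 133]]
[[541.2 270. ]
 [592.6 227. ]
 [580.4 132. ]
 [511.5 108.5]
 [475.9 114.7]
 [512.7 275.2]]
85 [[304, 133], [382, 179], [381, 293], [306, 329], [265, 329], [264, 133]]
[[541.2 270. ]
 [592.6 227. ]
 [580.4 132. ]
 [511.5 108.5]
 [475.9 114.7]
 [512.7 275.2]]
100 [[304, 133], [382, 179], [381, 293], [306, 329], [265, 329], [264, 133]]
[[541.2 270. ]
 [592.6 227. ]
 [580.4 132. ]
 [511.5 108.5]
 [475.9 114.7]
 [512.7 275.2]]
tcp [539.6 189.6 137.5] tool y deg -10.51226332133273 F [ 0.9 -0.5  0.4] j6 0.316800114123832
```

View pics/w8.png

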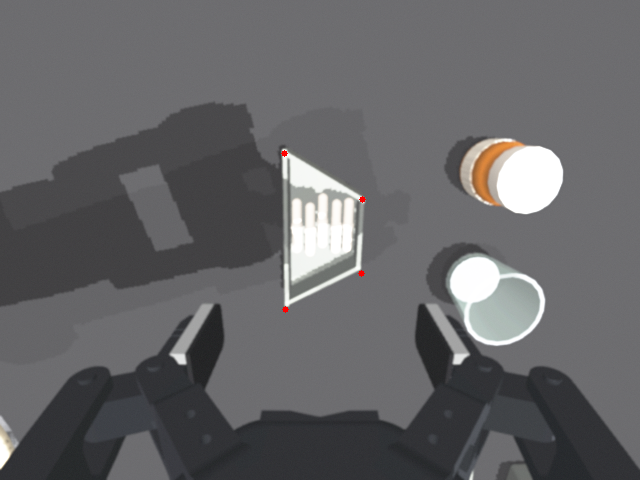

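The wrist view shows the tray between the jaws, five bars lying across it, top corners at (285,150), (287,305), (361,268) and (362,197), within 5 px of the expected points. The jar at (520,175) and beaker at (495,300) are clear of the fingers.

```bash
python3 - <<'E'
from lib import *
np.set_printoptions(precision=1,suppress=True)
c=ctrl.capture("wrist")
t=ray(c,[(285,150),(287,305),(361,268),(362,197)],32)[:,:2]
W=(t[0]+t[1])/2;N=(t[2]+t[3])/2;x=N-W
print(t,"ctr",(W+N)/2,np.linalg.norm(x),"yaw",np.degrees(np.arctan2(x[1],x[0])),[np.degrees(np.arctan2(*(p[1]-p[0])[::-1]))+90 for p in ((t[0],t[1]),(t[3],t[2]))],np.linalg.norm(t[0]-t[1]))
E
```

```text
[[525.2 258.4]
 [499.4 132.3]
 [566.5 154.9]
 [575.8 213.3]] ctr [541.7 189.7] 59.93312666780152 yaw -10.774662236108613 [np.float64(-11.573478122991773), np.float64(-9.014343040108415)] 128.73114925457241
```

The grasp centre is (541.7,189.7) with yaw -10.8°, so I shift +2 mm in x and descend, aiming the tips about 13 mm above the bench (TCP z about -5, given the measured tip offset).

```bash
python3 -m jog '[{"delta_pos":[2,0,-30],"angular":[0,0,-0.005],"fingers":1},{"delta_pos":[2,0,-65],"angular":[0,0,-0.005],"fingers":1},{"delta_pos":[2,0,-95],"angular":[0,0,-0.005],"fingers":1},{"delta_pos":[2,0,-115],"angular":[0,0,-0.005],"fingers":1},{"delta_pos":[2,0,-130],"angular":[0,0,-0.005],"fingers":1},{"delta_pos":[2,0,-130],"angular":[0,0,-0.005],"fingers":1},{"delta_pos":[2,0,-130],"angular":[0,0,-0.005],"fingers":1}]'
python3 - <<'E'
from lib import *
from scipy.spatial.transform import Rotation as Ro
s=ctrl.sense();q=s["ee_rot"];M=Ro.from_quat(np.r_[q[1:],q[0]]).as_matrix();T=s["eef_pos"];print(T)
c=ctrl.capture("side");g=cv2.cvtColor(c["pixels"],cv2.COLOR_BGR2GRAY)
# brightness along the vertical lines through each finger's outer face: bench/finger edge
for y in (-50,50):
  for x in (-6,0,6):
    p=proj(c,[T+M@[x,y,-d] for d in range(0,50,3)]).round().astype(int)
    print(y,x,[int(g[b,a]) for a,b in p])
E
```

```text
time_s: 15.8
eef_pos: [542.8, 189.7, 10.0]
ee_rot: [0.0, 0.771, 0.637, 0.001]
force: [0.3, 0.5, 0.8]
grip_width: 0.992
grip_force: 0.0
[542.77325734 189.66403189   9.96818633]
-50 -6 [36, 35, 35, 35, 36, 35, 34, 31, 30, 34, 30, 28, 31, 29, 33, 30, 28]
-50 0 [34, 35, 36, 35, 36, 35, 36, 35, 29, 27, 29, 31, 29, 29, 27, 28, 29]
-50 6 [36, 36, 36, 36, 35, 36, 36, 33, 37, 38, 28, 30, 25, 26, 27, 26, 25]
50 -6 [63, 63, 63, 60, 42, 25, 23, 23, 22, 24, 26, 23, 25, 23, 24, 24, 24]
50 0 [48, 72, 67, 64, 44, 27, 21, 22, 24, 24, 23, 23, 23, 24, 24, 22, 25]
50 6 [43, 58, 66, 70, 70, 73, 75, 97, 83, 64, 56, 38, 122, 120, 91, 81, 63]
```

```bash
python3 -m jog '[{"delta_pos":[-1,0,-8],"angular":[0,0,0],"fingers":1},{"delta_pos":[-1,0,-15],"angular":[0,0,0],"fingers":1},{"delta_pos":[-1,0,-15],"angular":[0,0,0],"fingers":0.8},{"delta_pos":[-1,0,-15],"angular":[0,0,0],"fingers":0.75},{"delta_pos":[-1,0,-15],"angular":[0,0,0],"fingers":0.6},{"delta_pos":[-1,0,-15],"angular":[0,0,0],"fingers":0.6},{"delta_pos":[-1,0,-15],"angular":[0,0,0],"fingers":0.6},{"delta_pos":[-1,0,-15],"angular":[0,0,0],"fingers":0.6}]' 30
```

```text
time_s: 16.85
eef_pos: [541.6, 189.9, -5.5]
ee_rot: [0.0, 0.77, 0.638, 0.0]
force: [0.5, 0.5, 4.4]
grip_width: 0.72
grip_force: 34.0
```

```bash
python3 -m jog '[{"delta_pos":[0,0,1],"angular":[0,0,0],"fingers":0.6},{"delta_pos":[0,0,4],"angular":[0,0,0],"fingers":0.6},{"delta_pos":[0,0,10],"angular":[0,0,0],"fingers":0.6},{"delta_pos":[0,0,20],"angular":[0,0,0],"fingers":0.6},{"delta_pos":[0,0,32],"angular":[0,0,0],"fingers":0.6},{"delta_pos":[0,0,46],"angular":[0,0,0],"fingers":0.6},{"delta_pos":[0,0,60],"angular":[0,0,0],"fingers":0.6},{"delta_pos":[0,0,71],"angular":[0,0,0],"fingers":0.6},{"delta_pos":[0,0,78],"angular":[0,0,0],"fingers":0.6},{"delta_pos":[0,0,80],"angular":[0,0,0],"fingers":0.6}]'
cat > tray.py <<'E'
from lib import *
np.set_printoptions(precision=1,suppress=True)
import sys
zt=float(sys.argv[1]); s=ctrl.sense();T=s["eef_pos"]
c=ctrl.capture("wrist");g=cv2.cvtColor(c["pixels"],cv2.COLOR_BGR2GRAY)
# bars: bright white blobs in the tray region of the wrist view
roi=np.zeros_like(g);roi[100:420,200:440]=255
m=((g>200)&(roi>0)).astype(np.uint8)
print("T",T,"bars/white:",[(cv2.contourArea(k),k[:,0].mean(0).astype(int).tolist()) for k in cv2.findContours(m,0,1)[0] if cv2.contourArea(k)>20])
cv2.imwrite("w_last.png",c["pixels"])
E
python3 tray.py 112
```

```text
time_s: 18.1
eef_pos: [541.3, 189.8, 74.5]
ee_rot: [0.0, 0.77, 0.638, 0.0]
force: [0.3, -0.5, -2.4]
grip_width: 0.721
grip_force: 33.4
T [541.3 189.8  74.5] bars/white: [(290.5, [380, 390]), (22.0, [415, 344]), (22.5, [222, 344]), (1254.5, [295, 312]), (1270.0, [270, 306]), (1339.5, [318, 297]), (5528.0, [342, 286])]
```

Lifted: fz is -2.4 N, the grip is firm and the bars are visible in the tray. Carrying it over with a smooth speed ramp.

```bash
python3 -m jog '[{"delta_pos":[-1.5,-5,0],"angular":[0,0,0.001],"fingers":0.6},{"delta_pos":[-4.5,-14.5,0],"angular":[0,0,0.004],"fingers":0.6},{"delta_pos":[-9,-28.5,0],"angular":[0,0,0.008],"fingers":0.6},{"delta_pos":[-15.5,-48,0],"angular":[0,0,0.013],"fingers":0.6},{"delta_pos":[-23,-72,0],"angular":[0,0,0.019],"fingers":0.6},{"delta_pos":[-30.5,-96,0],"angular":[0,0,0.025],"fingers":0.6},{"delta_pos":[-38.5,-120,0],"angular":[0,0,0.032],"fingers":0.6},{"delta_pos":[-46,-143.5,0],"angular":[0,0,0.038],"fingers":0.6},{"delta_pos":[-53.5,-167.5,0],"angular":[0,0,0.044],"fingers":0.6},{"delta_pos":[-61,-191.5,0],"angular":[0,0,0.05],"fingers":0.6}]' && python3 -m jog '[{"delta_pos":[-7.5,-24,0],"angular":[0,0,0.006],"fingers":0.6},{"delta_pos":[-15.5,-48,0],"angular":[0,0,0.013],"fingers":0.6},{"delta_pos":[-23,-72,0],"angular":[0,0,0.019],"fingers":0.6},{"delta_pos":[-30.5,-96,0],"angular":[0,0,0.025],"fingers":0.6},{"delta_pos":[-38.5,-120,0],"angular":[0,0,0.032],"fingers":0.6},{"delta_pos":[-46,-143.5,0],"angular":[0,0,0.038],"fingers":0.6},{"delta_pos":[-52,-163,0],"angular":[0,0,0.043],"fingers":0.6},{"delta_pos":[-56.5,-177,0],"angular":[0,0,0.047],"fingers":0.6},{"delta_pos":[-60,-187,0],"angular":[0,0,0.05],"fingers":0.6},{"delta_pos":[-61.5,-191.5,0],"angular":[0,0,0.051],"fingers":0.6},{"delta_pos":[-61.5,-191.5,0],"angular":[0,0,0.051],"fingers":0.6}]'; python3 tray.py 112; python3 walls.py
```

```text
time_s: 19.4
eef_pos: [479.5, -3.1, 74.2]
ee_rot: [0.0, 0.754, 0.657, -0.0]
force: [0.9, 0.3, -2.4]
grip_width: 0.72
grip_force: 33.3
T [479.5  -3.1  74.2] bars/white: [(21.5, [245, 401]), (128.0, [277, 384]), (33.5, [242, 377]), (566.0, [382, 395]), (32.5, [415, 344]), (30.5, [222, 344]), (32.5, [201, 329]), (83.0, [434, 318]), (1308.0, [270, 306]), (8529.0, [334, 298])]
[(25.0, 250), (49.0, 229), (60.5, 227), (72.5, 226), (84.5, 251), (149.5, 254), (182.0, 247), (196.5, 252), (205.5, 253), (265.5, 253), (325.0, 254)]
tcp [479.5  -3.8  74.3] tool y deg -8.050745025262959 F [ 0.6  0.1 -2.7] j6 -0.11186790403923433validation failed for argument at $...
```

```bash
python3 -m jog '[{"delta_pos":[-1.5,-5,0],"angular":[0,0,0.001],"fingers":0.6},{"delta_pos":[-6,-19,0],"angular":[0,0,0.005],"fingers":0.6},{"delta_pos":[-14,-43,0],"angular":[0,0,0.012],"fingers":0.6},{"delta_pos":[-23,-72,0],"angular":[0,0,0.02],"fingers":0.6},{"delta_pos":[-32.5,-100.5,0],"angular":[0,0,0.028],"fingers":0.6},{"delta_pos":[-41.5,-129.5,0],"angular":[0,0,0.036],"fingers":0.6},{"delta_pos":[-49,-153.5,0],"angular":[0,0,0.043],"fingers":0.6},{"delta_pos":[-55.5,-172.5,0],"angular":[0,0,0.049],"fingers":0.6},{"delta_pos":[-60,-187,0],"angular":[0,0,0.052],"fingers":0.6},{"delta_pos":[-61.5,-191.5,0],"angular":[0,0,0.054],"fingers":0.6}]'; python3 walls.py
python3 - <<'E'
from lib import *
np.set_printoptions(precision=1,suppress=True)
# tray corners seen by wrist and side cameras, as segments near the predicted tray edges
from scipy.spatial.transform import Rotation as Ro
s=ctrl.sense();q=s["ee_rot"];M=Ro.from_quat(np.r_[q[1:],q[0]]).as_matrix();T=s["eef_pos"]
yx=M[:2,1];yy=np.array([-yx[1],yx[0]])
c=ctrl.capture("wrist");g=cv2.cvtColor(c["pixels"],cv2.COLOR_BGR2GRAY).astype(np.float32)
# scan across the two slanted side walls' rims (z=112): bright line, at tray x=0, offset along tray y
for x in (-20,-10,0,10,20):
    o=np.arange(-70,70.5,0.5)
    P=[np.r_[T[:2]+x*yx+k*yy,112] for k in o];p=proj(c,P).astype(np.float32)
    v=cv2.remap(g,p[:,0].copy(),p[:,1].copy(),1).ravel()
    h=64-35.5*(x+31)/62+0  # outer half width at x
    print(x,round(h,1),"L",[(o[i],int(v[i])) for i in np.where(abs(o-h+1.5)<9)[0][::2]][::-1],"\n   R",[(o[i],int(v[i])) for i in np.where(abs(o+h-1.5)<9)[0][::2]])
E
```

```text
time_s: 20.75
eef_pos: [418.5, -193.8, 74.2]
ee_rot: [0.0, 0.736, 0.677, 0.0]
force: [0.4, 0.8, -1.9]
grip_width: 0.719
grip_force: 33.3
[(25.0, 252), (38.0, 226), (49.0, 235), (60.5, 233), (73.0, 233), (84.5, 252), (98.0, 233), (108.0, 233), (125.5, 227), (147.5, 228), (202.0, 247), (265.5, 254), (325.0, 254)]
tcp [ 418.6 -193.8   74.2] tool y deg -4.8293006032053665 F [ 0.2 -0.1 -1.4] j6 -0.6040817953594753
-20 57.7 L [(np.float64(64.5), 52), (np.float64(63.5), 52), (np.float64(62.5), 53), (np.float64(61.5), 53), (np.float64(60.5), 76), (np.float64(59.5), 93), (np.float64(58.5), 95), (np.float64(57.5), 95), (np.float64(56.5), 93), (np.float64(55.5), 94), (np.float64(54.5), 90), (np.float64(53.5), 80), (np.float64(52.5), 80), (np.float64(51.5), 81), (np.float64(50.5), 82), (np.float64(49.5), 80), (np.float64(48.5), 80), (np.float64(47.5), 79)] 
   R [(np.float64(-65.0), 20), (np.float64(-64.0), 22), (np.float64(-63.0), 20), (np.float64(-62.0), 21), (np.float64(-61.0), 22), (np.float64(-60.0), 21), (np.float64(-59.0), 18), (np.float64(-58.0), 21), (np.float64(-57.0), 18), (np.float64
[... 3130 characters left out ...]
 (np.float64(33.5), 92), (np.float64(32.5), 86), (np.float64(31.5), 80), (np.float64(30.5), 81), (np.float64(29.5), 80), (np.float64(28.5), 82), (np.float64(27.5), 80), (np.float64(26.5), 81), (np.float64(25.5), 80), (np.float64(24.5), 79)] 
   R [(np.float64(-42.0), 20), (np.float64(-41.0), 15), (np.float64(-40.0), 20), (np.float64(-39.0), 19), (np.float64(-38.0), 22), (np.float64(-37.0), 23), (np.float64(-36.0), 21), (np.float64(-35.0), 21), (np.float64(-34.0), 27), (np.float64(-33.0), 48), (np.float64(-32.0), 89), (np.float64(-31.0), 125), (np.float64(-30.0), 133), (np.float64(-29.0), 125), (np.float64(-28.0), 79), (np.float64(-27.0), 55), (np.float64(-26.0), 54), (np.float64(-25.0), 54)]
```

The tray is above the bay, still level and centred to within about 2 mm against 5 mm of play, and the turntable is unmoved at 175°. Lowering in stages while watching the force.

```bash
python3 -m jog '[{"delta_pos":[0,0,-2],"angular":[0,0,0],"fingers":0.6},{"delta_pos":[0,0,-6],"angular":[0,0,0],"fingers":0.6},{"delta_pos":[0,0,-13],"angular":[0,0,0],"fingers":0.6},{"delta_pos":[0,0,-21],"angular":[0,0,0],"fingers":0.6},{"delta_pos":[0,0,-29],"angular":[0,0,0],"fingers":0.6},{"delta_pos":[0,0,-36],"angular":[0,0,0],"fingers":0.6},{"delta_pos":[0,0,-42],"angular":[0,0,0],"fingers":0.6},{"delta_pos":[0,0,-46],"angular":[0,0,0],"fingers":0.6},{"delta_pos":[0,0,-48],"angular":[0,0,0],"fingers":0.6},{"delta_pos":[0,0,-48],"angular":[0,0,0],"fingers":0.6}]'; python3 walls.py; python3 -m jog '[{"delta_pos":[0,0,-0.7],"angular":[0,0,0],"fingers":0.6},{"delta_pos":[0,0,-1.5],"angular":[0,0,0],"fingers":0.6},{"delta_pos":[0,0,-2.2],"angular":[0,0,0],"fingers":0.6},{"delta_pos":[0,0,-3],"angular":[0,0,0],"fingers":0.6},{"delta_pos":[0,0,-3],"angular":[0,0,0],"fingers":0.6}]'
```

```text
time_s: 22.1
eef_pos: [418.8, -193.2, 26.2]
ee_rot: [-0.0, 0.736, 0.677, -0.0]
force: [0.4, 0.3, -2.3]
grip_width: 0.721
grip_force: 33.3
[(25.0, 253), (38.0, 231), (49.0, 240), (60.5, 238), (73.0, 238), (84.5, 253), (98.0, 238), (108.0, 238), (125.5, 234), (145.0, 225), (203.5, 252), (239.0, 228), (265.5, 254), (325.0, 254)]
tcp [ 418.9 -193.2   26.3] tool y deg -4.812229337008233 F [-0.5  0.2 -2.2] j6 -0.603142357287957
time_s: 22.78
eef_pos: [418.8, -193.1, 23.1]
ee_rot: [-0.0, 0.736, 0.677, -0.0]
force: [-0.4, 0.4, -0.7]
grip_width: 0.72
grip_force: 33.3
```

```bash
for i in 1 2 3; do python3 -m jog '[{"delta_pos":[0,0,-0.4],"angular":[0,0,0],"fingers":0.6},{"delta_pos":[0,0,-0.8],"angular":[0,0,0],"fingers":0.6},{"delta_pos":[0,0,-0.8],"angular":[0,0,0],"fingers":0.6}]'|grep -E "eef|force: \["; python3 -c "
from rig import ctrl;s=ctrl.sense();print(s['force'].round(1),s['wrist_torque'].round(2))"; done
```

```text
eef_pos: [418.8, -193.1, 22.4]
force: [0.5, -0.1, -1.9]
[ 0.5 -0.1 -1.9] [-0.01 -0.05 -0.07]
eef_pos: [418.8, -193.2, 21.6]
force: [-0.3, -0.9, -2.1]
[-0.3 -0.9 -2.1] [ 0.02 -0.04 -0.01]
eef_pos: [418.8, -193.2, 20.8]
force: [0.1, -0.7, -1.5]
[ 0.1 -0.7 -1.5] [-0.03 -0.04 -0.02]
```

Not in contact yet, with the tray bottom at about 26.3. A few finer steps.

```bash
for i in 1 2 3; do python3 -m jog '[{"delta_pos":[0,0,-0.4],"angular":[0,0,0],"fingers":0.6},{"delta_pos":[0,0,-0.4],"angular":[0,0,0],"fingers":0.6}]'|grep -E "eef|force: \["; done
```

```text
eef_pos: [418.8, -193.2, 20.5]
force: [-1.2, 0.6, 0.9]
eef_pos: [418.8, -193.2, 20.5]
force: [-3.0, 0.8, 6.7]
eef_pos: [418.8, -193.3, 20.4]
force: [-4.5, 2.4, 12.6]
```

Contact at the expected height, bottom at 26.0 mm. I'll ease off the preload, open slightly and rise straight up.

```bash
python3 -m jog '[{"delta_pos":[0,0,0.6],"angular":[0,0,0],"fingers":0.6},{"delta_pos":[0,0,0.6],"angular":[0,0,0],"fingers":0.73},{"delta_pos":[0,0,0.6],"angular":[0,0,0],"fingers":0.77},{"delta_pos":[0,0,0.6],"angular":[0,0,0],"fingers":0.81},{"delta_pos":[0,0,0.6],"angular":[0,0,0],"fingers":0.84},{"delta_pos":[0,0,0.6],"angular":[0,0,0],"fingers":0.84},{"delta_pos":[0,0,8],"angular":[0,0,0],"fingers":0.84},{"delta_pos":[0,0,20],"angular":[0,0,0],"fingers":0.84},{"delta_pos":[0,0,40],"angular":[0,0,0],"fingers":0.84},{"delta_pos":[0,0,70],"angular":[0,0,0],"fingers":0.84}]' && python3 -m jog '[{"delta_pos":[0,20,60],"angular":[0,0,0],"fingers":0.84},{"delta_pos":[0,80,90],"angular":[0,0,0],"fingers":0.84},{"delta_pos":[0,140,100],"angular":[0,0,0],"fingers":0.84},{"delta_pos":[0,200,100],"angular":[0,0,0],"fingers":0.84},{"delta_pos":[0,260,100],"angular":[0,0,0],"fingers":0.84},{"delta_pos":[0,320,100],"angular":[0,0,0],"fingers":0.84},{"delta_pos":[0,380,100],"angular":[0,0,0],"fingers":0.84},{"delta_pos":[0,380,100],"angular":[0,0,0],"fingers":0.84}]'; python3 walls.py
python3 - <<'E'
from lib import *
np.set_printoptions(precision=1,suppress=True)
c=ctrl.capture("top");im=c["pixels"];g=cv2.cvtColor(im,cv2.COLOR_BGR2GRAY)
cv2.imwrite("final.png",im)
# empty-bay region: non-white (tray grey rim/shadow) and white bars inside the tray
a=np.radians(175.1);R=np.array([[np.cos(a),-np.sin(a)],[np.sin(a),np.cos(a)]])
H=np.zeros((150,150),np.uint8)
X=[np.r_[np.array([513.5,-201.5])+R@[r,t],58] for r in range(40,150,2) for t in range(-76,77,2)]
p=proj(c,X).astype(np.float32);v=cv2.remap(g,p[:,0].copy(),p[:,1].copy(),1).reshape(55,77)
for i in range(0,55): print(i*2+40,"".join(" .:-=+*#%@"[min(9,int(x)*10//256)] for x in v[i]))
E
```

```text
time_s: 25.9
eef_pos: [418.6, -193.0, 90.7]
ee_rot: [-0.0, 0.736, 0.677, -0.0]
force: [0.4, 0.1, -0.3]
grip_width: 0.843
grip_force: 0.0
time_s: 26.9
eef_pos: [418.0, 190.0, 190.3]
ee_rot: [0.0, 0.734, 0.679, 0.0]
force: [-0.0, -1.5, -1.0]
grip_width: 0.84
grip_force: 0.0
[(25.0, 250), (85.0, 251), (145.0, 252), (205.5, 252), (265.5, 252), (325.0, 253)]
tcp [418.3 188.1 190.2] tool y deg -4.610327283945298 F [ 0.6 -0.4  0.4] j6 0.24680124654773591
40 %#**#%#*+=-+#@@@@@@@@@@%*#@@@@@@@@@@@@@@@@@@@%#=+%@@@@@@@@@@*:.=###@@@@%*+==-
42 %%%%%%%#+=--+%@@@@@@@@@#*@@@@@@@@@@@@@@@@@@@@@%+=*@@@@@@@@@@:.:+###%@@@@%*===
44 %@@%%%%#*+=-=#@@@@@@@@%*%@@@@@@@@@@@@@@@@@@@@@%#==%@@@@@@@@+::=*####%@@@@%+=*
46 @@@@@%#%#+=--+%@@@@@@@##@@@@@@@@@@@@@@@@@@@@@@@%*=+@@@@@@@%-:-*#####*%@@@@%+*
48 @@@@@@%##*+=-=*%@@@@%**%@@@@@@@@@@@@@@@@@@@@@@@@#+=%@@@@@@=::+#%#####*#@@@@##
50 #*#%@@@%##*==-=#@@@@#=#@@@@@@@@@@@@@@@@@@@@@@@@@%+=*@@@@@*:.-*#######*+#@@@@@
52 #*+*%@@@%#*+=-=*%@@@*+@@@@@@@@@@@@@@@@@@@@@@@@@@@*+=#@@@@=::+#%#######*++#@@@
54 %%**#@@@@%#*==-=#@@%+#@@@@@@@@@@@@@@@@@@@@@@@@@@%%*=+%@@+::=#%##########@@@@@

[... 3131 characters left out ...]
###%%#******####**#%%%%#####%%%%%##+*#######
134 #####%%%%%###%%%%%###*##########################***#################**#######
136 ######################******######*******#######*****#########*##############
138 ++===========++++****#*****#******########********##*+==========++++===-=====
140 :...::::::::::::=%%%%%%%@@@@@@@@@@@@@@@@@@@@@@@@@@@@#-::::::::::---::::::::::
142 ::::::::::::::::-####%@@@@@@@@%%%%%@%%@@@@@@@@%%%%%%*-:::::::::::::::::::::::
144 :::::::::::::::::.:-====-:::----+==+======--========-::::::::::::::::::::::::
146 :::::::::::::::::::::::::::::::::::::::::::::::::::::::::::::::::::::::::::::
148 :::::::::::::::::::::::::::::::::::::::::::::::::::::::::::::::::::::::::::::
```

The tray is seated square in the bay, with rims at r≈64 and 126, all five bars inside and the bay at 175.1° against the front at 175.2°. The arm is well clear, so I'm handing in.

```bash
python3 -c "
from rig import ctrl;print(ctrl.finish_job())"
```

```text
the job is handed in; nothing more can be done
None
```

I turned the carousel so its empty bay faces the front to within about 0.2°, set the tray down flat in it, narrow end to the hub and with all five bars inside, and handed the job in at about 27 s with the arm clear and the beaker, jar and tip box never touched.

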